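# Deal the fritters round three dishes

## Robot

A 6-joint arm with a two-finger parallel gripper is mounted at the origin on the work surface. World frame = base frame: x ahead of the robot, y to its left, z up, the work surface at z = 0. Lengths are in m, angles in rad, forces in N, time in s.
With the tool pointing down it reaches from about 0.375 to 0.975 m from the base axis. Payload 3.8 kg.
Tool frame: the origin (TCP) lies at the very end of the fingers, on their centre line; the grasp point (between the pads) lies 19 mm behind it (bot.pinch_z is the distance from the TCP to the grasp point, in m); x points along the fingers, y is the direction in which the jaws open and shut, and the axes are right-handed (so a half turn about x gives the same grasp; the last joint's range is limited). The gripper opens to 85 mm and grips with 20 to 120 N. Pads are 22 mm wide; open, the fingers measure 114 mm over their backs; the gripper's body (76 mm by 85 mm) begins 54 mm behind the grasp point. The pads swing forward as they close: fully open they stand 13 mm farther back than shut.
Start: joints at [1.237, 0.264, 1.604, -0, 1.274, -0.037], TCP at [0.197, 0.645, 0.231] pointing down, gripper open.
Joint ranges: [-2.63, 2.63], [-0.94, 2.18], [0.31, 2.57], [-1.31, 4.45], [0, 2.66], [-2.55, 2.55]. Speed limits (rad/s): [2.57, 2.57, 3.14, 3.14, 3.14, 3.14].

## Interface

Orientations are given as a rotation vector (axis times angle).
In Python, from workcell import monitor, imaging, finish_job, bot gives the robot as it stands.
- The arm moves only by the tool jog_arm, never from a script. Its argument "rows" is a list of rows, each a list of 7 numbers: the shift along the tool's x, y, z in m, then the turn, a rotation vector about the tool's x, y, z in rad, then the opening in per cent of the stroke, from 0 (shut) to 100 (fully open). A call has 1 to 20 rows; each row is the pose to reach, as a shift and turn from the pose measured when the call began, along the tool's axes at that moment; what a row does not reach only later rows make up. A row lasts 1/10 s, in which the tool goes at most 50 mm and 8.59 degrees, less where a joint would pass 70% of its speed; a pose out of reach is approached as far as the arm can. A call with a gripper value outside its range is refused whole. The fingers move at their own pace and stop on an object; "force" is the grip in N (left out, the last holds). Time passes only in rows, so rows that repeat a pose let the fingers close. It gives the time, the measured TCP pose, the force and the opening at its end, in the units of the state.
- monitor.read_state(): the state, without advancing time (a new reading comes with each control period).
- imaging.read_camera(name): name is "scene" or "side" or "wrist"; returns the picture (480x640x3 uint8, blue, green, red); there is no depth.
- imaging.camera_params(name): a dict with "fx", "fy", "cx", "cy" (pixels), "T" (4x4, takes a point from camera to world coordinates); the wrist camera has in their place "T_tool_cam" (4x4, takes a point from camera to tool coordinates, whose origin is the TCP and whose axes are the tool frame's). Camera axes: x right, y down, z forward; pixel columns grow to the right and rows downward; lengths in m; the calibration is good to about 2 mm. A picture is of the moment at which its call begins: read the wrist's pose just before it. camera_params takes no time and is no camera call.
- finish_job(): hands the job in, once; it reports no verdict.
The state is a dict: "time": time; "q": joint angles; "joint_vel": joint speeds; "joint_torque": joint torques, N m; "tool_pos": TCP position; "tcp_rot": TCP orientation; "wrist_force": force on the tool from outside, world axes, zero at the start; "torque": the same for the moment, N m; "width": opening from 0.0 (shut) to 1.0 (fully open).
Only numpy, scipy, OpenCV 4.12 (cv2) and the standard library are available. Lean on these libraries where they do the work, as an engineer would, in place of code of your own. Each camera call takes 0.05 s, during which the arm holds its last target. There are 200 camera calls.

## Task

Three green dishes are half served: two hold one fritter and one is still empty. Deal the four fritters from the draining rack under the glass shelf one at a time, the first into the empty dish and then one more into each of the three, so that every dish ends with two lying flat on its floor, none resting on another or on the rim. Set them down rather than drop them, leave the fritters already served in their dishes, do not knock the glass, and leave the dishes and everything else on the counter where they stand.

Things in the scene. Friction and masses are not known exactly. Their poses are not given: they have to be found in the camera images.
- fritter1_c (a point): golden-brown fried fritter, a lumpy loaf 90 mm long (its x), 36 mm wide (its y), 28 mm high, about 60 g, rigid; the point is its centre, 14 mm above its underside; to be dealt; lies across the draining rack with its x pointing roughly away from the robot, 78 mm from the next
- fritter2_c (a point): golden-brown fried fritter, a lumpy loaf 90 mm long (its x), 36 mm wide (its y), 28 mm high, about 60 g, rigid; the point is its centre, 14 mm above its underside; to be dealt; lies across the draining rack with its x pointing roughly away from the robot, 78 mm from the next
- fritter3_c (a point): golden-brown fried fritter, a lumpy loaf 90 mm long (its x), 36 mm wide (its y), 28 mm high, about 60 g, rigid; the point is its centre, 14 mm above its underside; to be dealt; lies across the draining rack with its x pointing roughly away from the robot, 78 mm from the next
- fritter4_c (a point): golden-brown fried fritter, a lumpy loaf 90 mm long (its x), 36 mm wide (its y), 28 mm high, about 60 g, rigid; the point is its centre, 14 mm above its underside; to be dealt; lies across the draining rack with its x pointing roughly away from the robot, 78 mm from the next
- served_a_c (a point): golden-brown fried fritter, a lumpy loaf 90 mm long (its x), 36 mm wide (its y), 28 mm high, about 60 g, rigid; the point is its centre, 14 mm above its underside; already served, lies across dish a (its length along the dish's y), in the half away from the robot
- served_b_c (a point): golden-brown fried fritter, a lumpy loaf 90 mm long (its x), 36 mm wide (its y), 28 mm high, about 60 g, rigid; the point is its centre, 14 mm above its underside; already served, lies across dish b (its length along the dish's y), in the half nearer the robot
- dish_a_c (a point): pale green melamine dish, loose, about 350 g, 176 mm (x) by 156 mm (y) over the rim and 24 mm high, walls leaning outwards; its flat floor is 152 mm (x) by 132 mm (y) and 6 mm above the counter; the point is the middle of that floor; starts with one fritter in it, on its +x half
- dish_b_c (a point): pale green melamine dish, loose, about 350 g, 176 mm (x) by 156 mm (y) over the rim and 24 mm high, walls leaning outwards; its flat floor is 152 mm (x) by 132 mm (y) and 6 mm above the counter; the point is the middle of that floor; starts with one fritter in it, on its -x half
- dish_c_c (a point): pale green melamine dish, loose, about 350 g, 176 mm (x) by 156 mm (y) over the rim and 24 mm high, walls leaning outwards; its flat floor is 152 mm (x) by 132 mm (y) and 6 mm above the counter; the point is the middle of that floor; starts empty
- rack_top (a point): fixed draining rack: chrome wire grid 112 mm (x) by 312 mm (y) over a white tray 136 by 345 mm with a rim 18 mm high; the point is the middle of the grid's upper face, 26 mm above the counter, where the four fritters rest in a row along y
- shelf_edge (a point): fixed glass shelf over the rack, on two posts at its back corners; the point is the middle of its lower front edge, 208 mm above the counter; it runs 250 mm back along x, 920 mm along y, 12 mm thick, with wire baskets on top left and right. The fritters' centres lie 20 to 36 mm behind this edge: a hand pointing straight down does not fit, so reach in tilted from the robot's side
- jar: bystander: amber sauce jar with red lid, 68 mm across, 95 mm high, standing under the shelf left of the rack; origin at its foot
- mug: bystander: dark green mug, 72 mm across, 85 mm high, standing under the shelf right of the rack; origin at its foot
- saucer: bystander: small white bowl, 84 mm across, 24 mm high, right of the dishes; origin at its foot
- shaker: bystander: orange pepper shaker, 44 mm across, 78 mm high, standing right of the rack; origin at its foot
- tongs: bystander: steel tongs lying on the counter left of the dishes, 225 mm long (x), 26 mm high; origin at their underside
There are look-alikes about, which are no part of the job. Leave any grey look-alike of the part that bears fritter2_c alone.

How it is judged:
By the outcome, as a careful person would: the job done as asked, in the order asked, and still so for the second after the job is handed in, with the robot touching nothing.
It also fails if it takes over 64 s, if anything falls off the work surface, if the arm or the gripper's body presses on something with over 40 N, if the wrist force passes 120 N, or if a joint passes its speed limit or range.

## Working session

There is one attempt and no reset: what is moved stays moved. The work goes in short steps, Python scripts to look and compute and a tool call to move; the robot and the scene stay as the last step left them, time stands still between calls to the robot, and variables do not carry over. Pictures are saved under pics/ and viewed, about 8 in all and at most 12, crops included, and the job is handed in when it is done.

Besides the shell and the picture viewer there is one more tool, called after "Call:" as name([rows], argument=value, ...), one row to a line, values as JSON. jog_arm: Moves the arm, as the interface text tells. Its arguments: {"type":"object","properties":{"rows":{"type":"array","items":{"type":"array","items":{"type":"number"}}},"force":{"type":"number"}},"required":["rows"]}

```bash
ls; mkdir -p pics; python3 - <<'E'
from workcell import monitor, imaging, bot
import cv2, numpy as np
np.set_printoptions(precision=4,suppress=True)
s=monitor.read_state();print(s)
for n in("scene","side","wrist"):
    im=imaging.read_camera(n);cv2.imwrite(f"pics/{n}0.png",im);print(n,imaging.camera_params(n))
print([a for a in dir(bot) if a[0]!='_'])
E
```

```text
pics
{'time': 0.0, 'q': array([ 1.2371,  0.2648,  1.6054,  0.    ,  1.2737, -0.0369]), 'joint_vel': array([-0.0006, -0.0005,  0.0025,  0.001 ,  0.001 , -0.0008]), 'joint_torque': array([ -0.0012, -51.5108, -36.7313,   0.0001,   0.0128,  -0.    ]), 'tool_pos': array([0.1972, 0.6448, 0.2299]), 'tcp_rot': array([ 0.2312,  1.5586, -0.2347]), 'wrist_force': array([-0.6365,  0.4091,  0.2516]), 'torque': array([0.0047, 0.0339, 0.0071]), 'width': 0.9950466367920361}
scene {'fx': 620.7770288543917, 'fy': 620.7770288543917, 'cx': 321.55041984941226, 'cy': 238.73202008866988, 'T': array([[-0.639 , -0.7259,  0.2545,  0.1234],
       [-0.7692,  0.6039, -0.2089,  0.3155],
       [-0.0021, -0.3292, -0.9443,  1.5767],
       [ 0.    ,  0.    ,  0.    ,  1.    ]])}
side {'fx': 477.97399155234433, 'fy': 477.97399155234433, 'cx': 319.4817358469729, 'cy': 245.9269016703439, 'T': array([[ 0.9916, -0.0817,  0.1008,  0.3881],
       [-0.1297, -0.6336,  0.7627, -0.858 ],
       [ 0.0015, -0.7694, -0.6388,  0.8628],
       [ 0.    ,  0.    ,  0.    ,  1.    ]])}
wrist {'fx': 331.74168690857766, 'fy': 331.74168690857766, 'cx': 311.74623724934355, 'cy': 240.86829397723602, 'T_tool_cam': array([[ 0.0006, -0.3189,  0.9478, -0.1417],
       [ 1.    , -0.0009, -0.001 , -0.0002],
       [ 0.0012,  0.9478,  0.3189, -0.0807],
       [ 0.    ,  0.    ,  0.    ,  1.    ]])}
['MotionError', 'pinch_z']
```

View pics/scene0.png

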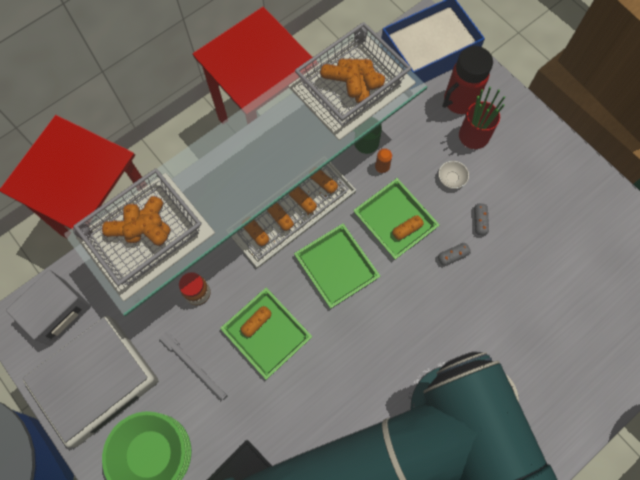

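View pics/side0.png

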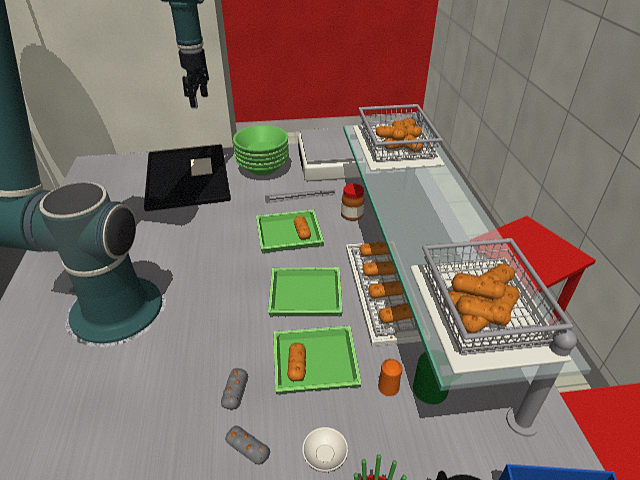

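The scene view shows dish a (266,333) with its fritter in the far half, the empty dish c (337,265), and dish b (396,218) with its fritter in the near half. The four rack fritters are at about (262,239), (285,222), (308,205) and (330,186). Possible mix-ups are the basket fritters on the shelf (135,222) and (350,75), the served ones (256,321) and (407,228), and the grey look-alikes (454,254) and (481,219). I choose the four on the rack. Next, close crops of them.

```bash
python3 - <<'E'
import cv2, numpy as np
a=cv2.imread("pics/scene0.png")[160:385,215:445]; b=cv2.imread("pics/side0.png")[200:400,240:440]
A=cv2.resize(a[:, :],None,fx=2.6,fy=2.6,interpolation=cv2.INTER_CUBIC);cv2.imwrite("pics/cs.png",A)
B=cv2.resize(b,None,fx=3,fy=3,interpolation=cv2.INTER_CUBIC);cv2.imwrite("pics/cd.png",B)
for n in("scene0","side0"):
    im=cv2.imread(f"pics/{n}.png");h=cv2.cvtColor(im,cv2.COLOR_BGR2HSV)
    for nm,lo,hi,mn in(("green",(45,100,90),(75,255,255),1500),("brown",(5,150,80),(18,255,255),60)):
        m=cv2.inRange(h,lo,hi)
        if nm=="green": m=cv2.morphologyEx(m,cv2.MORPH_CLOSE,np.ones((3,3)))
        cs,_=cv2.findContours(m,cv2.RETR_EXTERNAL,cv2.CHAIN_APPROX_NONE)
        for c in cs:
            if cv2.contourArea(c)<mn: continue
            r=cv2.minAreaRect(c);M=cv2.moments(c)
            print(n,nm,int(cv2.contourArea(c)),[round(M['m10']/M['m00'],1),round(M['m01']/M['m00'],1)],cv2.approxPolyDP(cv2.convexHull(c),6,True).reshape(-1,2).tolist() if nm=="green" else cv2.boxPoints(r).round().astype(int).tolist())
E
```

```text
scene0 green 4931 [146.5, 448.8] [[185, 431], [190, 456], [181, 479], [106, 479], [104, 446], [122, 420], [157, 413]]
scene0 green 4007 [265.6, 333.0] [[266, 289], [310, 336], [265, 378], [222, 328]]
scene0 green 3587 [336.5, 265.3] [[343, 225], [378, 275], [330, 306], [295, 254]]
scene0 green 3306 [395.8, 218.1] [[397, 180], [436, 225], [394, 257], [355, 211]]
scene0 brown 380 [255.4, 321.1] [[239, 329], [263, 305], [272, 314], [248, 338]]
scene0 brown 121 [260.7, 237.2] [[247, 227], [257, 221], [270, 240], [260, 246]]
scene0 brown 316 [407.6, 227.2] [[391, 230], [417, 214], [424, 224], [398, 240]]
scene0 brown 178 [283.2, 219.5] [[269, 210], [279, 203], [294, 224], [285, 231]]
scene0 brown 1615 [139.8, 223.0] [[98, 212], [159, 195], [172, 240], [111, 258]]
scene0 brown 201 [305.1, 201.7] [[290, 194], [298, 186], [317, 205], [309, 213]]
scene0 brown 186 [326.4, 182.7] [[314, 177], [322, 169], [338, 186], [330, 194]]
scene0 brown 190 [384.3, 158.5] [[378, 149], [391, 149], [391, 171], [378, 171]]
scene0 brown 1335 [354.9, 75.8] [[318, 72], [342, 40], [389, 75], [365, 106]]
side0 gree
[... 438 characters left out ...]
.2, 361.6] [[288, 343], [304, 343], [304, 380], [288, 380]]
side0 brown 379 [394.8, 313.3] [[378, 309], [409, 302], [412, 317], [381, 323]]
side0 brown 380 [385.0, 289.1] [[368, 284], [401, 280], [402, 293], [370, 298]]
side0 brown 3068 [484.8, 297.3] [[445, 276], [512, 261], [526, 320], [459, 336]]
side0 brown 335 [378.7, 268.1] [[363, 262], [394, 261], [395, 273], [363, 275]]
side0 brown 268 [373.7, 248.6] [[360, 243], [387, 242], [388, 254], [360, 256]]
side0 brown 227 [301.7, 227.2] [[292, 218], [304, 214], [311, 236], [300, 240]]
side0 brown 160 [352.7, 201.2] [[341, 205], [342, 194], [364, 196], [362, 208]]
side0 brown 619 [400.2, 130.1] [[375, 119], [420, 117], [421, 139], [376, 141]]
```

View pics/cs.png

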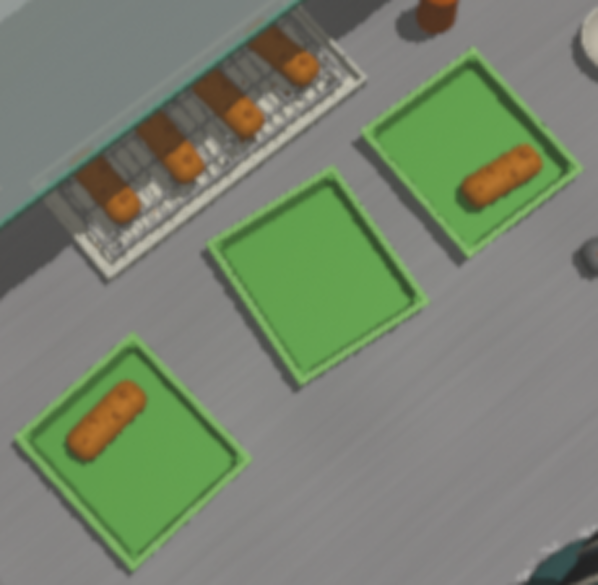

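View pics/cd.png

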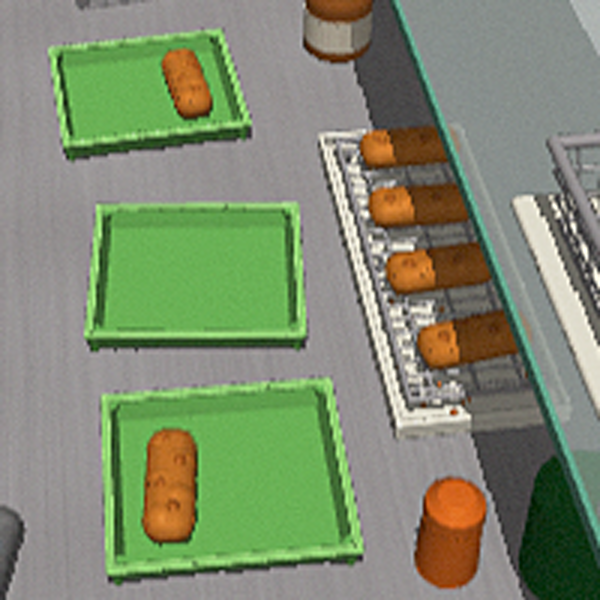

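```bash
cat > h.py <<'E'
import numpy as np, cv2
from workcell import monitor, imaging, bot
from scipy.spatial.transform import Rotation as R
np.set_printoptions(precision=4,suppress=True)
def ray(n,p,T=None):
    c=imaging.camera_params(n); T=c['T'] if T is None else T@c['T_tool_cam']
    d=T[:3,:3]@np.array([(p[0]-c['cx'])/c['fx'],(p[1]-c['cy'])/c['fy'],1.]); return T[:3,3],d/np.linalg.norm(d)
def tri(rs):
    A=0;b=0
    for o,d in rs:
        P=np.eye(3)-np.outer(d,d);A=A+P;b=b+P@o
    x=np.linalg.solve(A,b); return x,max(np.linalg.norm((np.eye(3)-np.outer(d,d))@(x-o)) for o,d in rs)
def atz(n,p,z,T=None):
    o,d=ray(n,p,T); return o+d*(z-o[2])/d[2]
def proj(n,X,T=None):
    c=imaging.camera_params(n); T=c['T'] if T is None else T@c['T_tool_cam']
    q=np.linalg.inv(T)@np.append(X,1); return np.array([c['cx']+c['fx']*q[0]/q[2],c['cy']+c['fy']*q[1]/q[2]])
def tool(s=None):
    s=s or monitor.read_state(); T=np.eye(4);T[:3,:3]=R.from_rotvec(s['tcp_rot']).as_matrix();T[:3,3]=s['tool_pos'];return T
E
python3 - <<'E'
from h import *
S=lambda x,y:(215+x/2.6,160+y/2.6); D=lambda x,y:(240+x/3,200+y/3)
print("lobes")
for s,d in zip([(122,205),(184,161),(247,117),(302,68)],[(377,149),(390,206),(405,270),(438,344)]):
    print(*tri([ray("scene",S(*s)),ray("side",D(*d))]), atz("scene",S(*s),.05),atz("side",D(*d),.05))
# corners: image order scene top,right,bottom,left ; world far-right? 
sc={'a':[(133,336),(249,459),(131,573),(15,436)],'c':[(332,168),(428,299),(301,388),(208,243)],'b':[(473,49),(581,168),(468,259),(362,132)]}
sd={'a':[(220,29),(250,135),(67,157),(50,48)],'c':[(300,203),(304,345),(87,347),(98,205)],'b':[(331,378),(361,558),(110,580),(103,395)]}
for k in sc:
    W=[]
    # side order: far-left(top-right img), far-right(bottom-right), near-right, near-left ; scene top=far-right,right=near-right,bottom=near-left,left=far-left
    m={0:1,1:2,2:3,3:0}
    for i in range(4):
        x,e=tri([ray("scene",S(*sc[k][i])),ray("side",D(*sd[k][m[i]]))]);W.append(x);print(k,x,round(e,4))
    W=np.array(W);V=np.array([atz("scene",S(*p),.024) for p in sc[k]]);U=np.array([atz("side",D(*p),.024) for p in sd[k]])
    e=(V[0]-V[1])+(V[3]-V[2]);f=(V[3]-V[0])+(V[2]-V[1])
    print(k,"ctr",W.mean(0),V.mean(0),U.mean(0),"yaw",np.arctan2(e[1],e[0]),np.arctan2(-f[0],f[1]),np.linalg.norm(e)/2,np.linalg.norm(f)/2)
for k,s,d in(('sa',(107,420),(187,82)),('sb',(502,177),(170,485))):
    print(k,*tri([ray("scene",S(*s)),ray("side",D(*d))]),atz("scene",S(*s),.034))
print("shelf",[atz("scene",S(*p),.208) for p in((0,228),(300,3))],[atz("side",D(*p),.208) for p in((397,0),(590,395))])
print("tray front",[atz("scene",S(*p),.018) for p in((108,278),(366,78))],[atz("side",D(*p),.018) for p in((320,135),(398,437))])
E
```

```text
lobes
[0.6385 0.0957 0.0377] 0.0003979868662154174 [0.6339 0.0975 0.05  ] [0.6352 0.0816 0.05  ]
[0.6342 0.0183 0.0398] 0.00023519121597264156 [0.631  0.0203 0.05  ] [0.6309 0.0073 0.05  ]
[ 0.6295 -0.061   0.0424] 0.00039962385221546757 [ 0.6274 -0.0592  0.05  ] [ 0.6268 -0.0685  0.05  ]
[ 0.637  -0.1404  0.0401] 0.0003714106699904485 [ 0.6333 -0.1375  0.05  ] [ 0.6344 -0.149   0.05  ]
a [0.5334 0.1681 0.0052] 0.0013
a [0.3625 0.1574 0.0061] 0.0007
a [0.3505 0.3137 0.0173] 0.0027
a [0.5236 0.3196 0.0211] 0.0012
a ctr [0.4425 0.2397 0.0124] [0.4387 0.2405 0.024 ] [0.4432 0.226  0.024 ] yaw 0.0494656062549891 0.05846448494214356 0.17164348045092748 0.15221312452519548
c [ 0.5407 -0.1008  0.0091] 0.0003
c [ 0.3704 -0.0832  0.0119] 0.0003
c [0.3848 0.0749 0.0175] 0.0032
c [0.5593 0.0514 0.0206] 0.0033
c ctr [ 0.4638 -0.0144  0.0148] [ 0.4602 -0.0123  0.024 ] [ 0.4647 -0.0227  0.024 ] yaw -0.11765958277255911 -0.0989537970833115 0.1722474360749524 0.15293358997953665
b [ 0.5466 -0.3019  0.0136] 0.0003
b [ 0.3749 -0.2972  0.0139] 0.0004
b [ 0.3776 -0.14    0.0186] 0.0024
b [ 0.5509 -0.1475  0.0205] 0.003
b ctr [ 0.4625 -0.2216  0.0166] [ 0.4594 -0.219   0.024 ] [ 0.4634 -0.2265  0.024 ] yaw -0.03554169947284635 -0.015884715486431705 0.1716091819166679 0.1529608525195092
sa [0.4808 0.2411 0.0171] 0.002253373273300496 [0.4747 0.2417 0.034 ]
sb [ 0.4209 -0.2269  0.0161] 0.001821211894160895 [ 0.4156 -0.2208  0.034 ]
shelf [array([0.6337, 0.2173, 0.208 ]), array([ 0.6327, -0.132 ,  0.208 ])] [array([0.6412, 0.0803, 0.208 ]), array([ 0.6658, -0.3374,  0.208 ])]
tray front [array([0.5922, 0.1516, 0.018 ]), array([ 0.5922, -0.1913,  0.018 ])] [array([0.5967, 0.145 , 0.018 ]), array([ 0.5933, -0.2067,  0.018 ])]
```

```bash
cat >> h.py <<'E'
def pose(g,phi,th,back=None):
    """TCP pose for grasp point g, azimuth phi, tilt th from vertical (deg)"""
    p,t=np.radians([phi,th]);x=np.array([np.sin(t)*np.cos(p),np.sin(t)*np.sin(p),-np.cos(t)]);y=np.array([-np.sin(p),np.cos(p),0])
    T=np.eye(4);T[:3,:3]=np.column_stack([x,y,np.cross(x,y)]);T[:3,3]=np.array(g)+bot.pinch_z*x;return T
def rows(*ws,T0=None):
    T0=tool() if T0 is None else T0
    for w in ws:
        D=np.linalg.inv(T0)@pose(*w);r=R.from_matrix(D[:3,:3]).as_rotvec()
        print(w,np.r_[D[:3,3],r].round(4).tolist(),"rows>=",np.ceil(max(np.linalg.norm(D[:3,3])/.05,np.degrees(np.linalg.norm(r))/8.59)))
E
python3 - <<'E'
from h import *
print(tool(),bot.pinch_z)
rows(((.34,.35,.25),35,15),((.50,.0,.17),0,35))
E
```

```text
[[-0.0006  0.2925  0.9563  0.1972]
 [-0.0017  0.9563 -0.2925  0.6449]
 [-1.     -0.0018 -0.0001  0.2302]
 [ 0.      0.      0.      1.    ]] 0.0187
((0.34, 0.35, 0.25), 35, 15) [-0.0013, -0.2365, 0.2258, -0.9021, -0.2444, 0.1204] rows>= 7.0
((0.5, 0.0, 0.17), 0, 35) [0.0765, -0.5249, 0.4884, -0.287, -0.6067, 0.0924] rows>= 15.0
```

Call:
jog_arm([
  [0.0765,-0.5249,0.4884,-0.287,-0.6067,0.0924,65],
  [0.0765,-0.5249,0.4884,-0.287,-0.6067,0.0924,65],
  [0.0765,-0.5249,0.4884,-0.287,-0.6067,0.0924,65],
  [0.0765,-0.5249,0.4884,-0.287,-0.6067,0.0924,65],
  [0.0765,-0.5249,0.4884,-0.287,-0.6067,0.0924,65],
  [0.0765,-0.5249,0.4884,-0.287,-0.6067,0.0924,65],
  [0.0765,-0.5249,0.4884,-0.287,-0.6067,0.0924,65],
  [0.0765,-0.5249,0.4884,-0.287,-0.6067,0.0924,65],
  [0.0765,-0.5249,0.4884,-0.287,-0.6067,0.0924,65],
  [0.0765,-0.5249,0.4884,-0.287,-0.6067,0.0924,65],
  [0.0765,-0.5249,0.4884,-0.287,-0.6067,0.0924,65],
  [0.0765,-0.5249,0.4884,-0.287,-0.6067,0.0924,65],
  [0.0765,-0.5249,0.4884,-0.287,-0.6067,0.0924,65],
  [0.0765,-0.5249,0.4884,-0.287,-0.6067,0.0924,65],
  [0.0765,-0.5249,0.4884,-0.287,-0.6067,0.0924,65],
  [0.0765,-0.5249,0.4884,-0.287,-0.6067,0.0924,65],
  [0.0765,-0.5249,0.4884,-0.287,-0.6067,0.0924,65],
  [0.0765,-0.5249,0.4884,-0.287,-0.6067,0.0924,65],
], force=30)

```text
time: 1.95
tool_pos: [0.5101, -0.0004, 0.154]
tcp_rot: [0.001, 0.961, -0.001]
wrist_force: [0.3, -0.0, -0.4]
width: 0.647
```

```bash
python3 - <<'E'
from h import *
s=monitor.read_state();print(s['time'],s['q'],tool(s),s['width'])
im=imaging.read_camera("wrist")
np.save("w1.npy",tool(s));cv2.imwrite("pics/w1.png",im)
E
```

```text
1.95 [-0.0807 -0.3458  2.4608  0.1116  0.421  -1.7374] [[ 0.5724  0.0016  0.82    0.5101]
 [-0.0006  1.     -0.0015 -0.0004]
 [-0.82    0.0004  0.5724  0.154 ]
 [ 0.      0.      0.      1.    ]] 0.6472288874093984
```

View pics/w1.png

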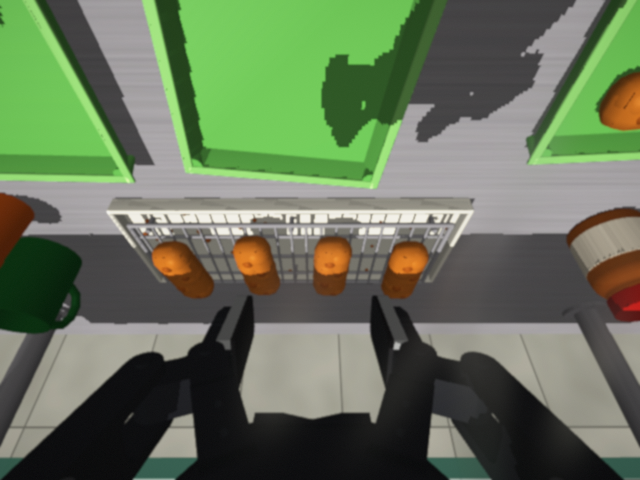

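The wrist view shows all four rack fritters in full. Their centres are at about (184,269), (257,265), (332,266) and (405,270), and the shelf edge is the teal strip at row 458.

```bash
python3 - <<'E'
from h import *
T=np.load("w1.npy");im=cv2.imread("pics/w1.png")
m=cv2.inRange(cv2.cvtColor(im,cv2.COLOR_BGR2HSV),(5,150,60),(18,255,255));m[:230]=0;m[300:]=0;m[:,:140]=0;m[:,440:]=0
cs,_=cv2.findContours(cv2.morphologyEx(m,cv2.MORPH_CLOSE,np.ones((3,3))),cv2.RETR_EXTERNAL,cv2.CHAIN_APPROX_NONE)
lob=dict(zip("1234",[((.6385,.0957)),(.6342,.0183),(.6295,-.061),(.637,-.1404)]))
for c in cs:
    if cv2.contourArea(c)<300: continue
    W=np.array([atz("wrist",p,.04,T)[:2] for p in c.reshape(-1,2)],np.float32)
    r=cv2.minAreaRect(W*1000);b=cv2.boxPoints(r);e=max([b[1]-b[0],b[2]-b[1]],key=np.linalg.norm);e=e*np.sign(e[0])
    print("fritter",r[0],r[1],"yaw",np.degrees(np.arctan2(e[1],e[0])))
S=lambda x,y:(215+x/2.6,160+y/2.6)
# height check: front lobe centres from wrist + scene
for w,s in zip([(410,257),(333,251),(252,250),(173,257)],[(122,205),(184,161),(247,117),(302,68)]): print(tri([ray("scene",S(*s)),ray("wrist",w,T)]))
print("shelf edge",[atz("wrist",p,.208,T) for p in((40,459),(600,459))])
for n,p in(("c far rim",[(190,172),(375,187)]),): print(n,[atz("wrist",q,.024,T) for q in p])
E
```

```text
fritter (667.5638427734375, 95.30374145507812) (111.74500274658203, 39.05335998535156) yaw 0.04761529
fritter (667.16259765625, -136.9090118408203) (111.07978057861328, 48.09032440185547) yaw 8.585782
fritter (659.5979614257812, 18.4693603515625) (35.72105407714844, 111.60072326660156) yaw -0.17630708
fritter (659.3822021484375, -58.75617218017578) (112.00407409667969, 38.24158477783203) yaw 3.413759
(array([0.6374, 0.096 , 0.0397]), np.float64(5.866737156120355e-05))
(array([0.6359, 0.0185, 0.0338]), np.float64(0.0013572719006870008))
(array([ 0.6326, -0.0619,  0.0344]), np.float64(0.0010714164717526675))
(array([ 0.637 , -0.1401,  0.0394]), np.float64(0.0004971398845431857))
shelf edge [array([ 0.6295, -0.185 ,  0.208 ]), array([0.632, 0.194, 0.208])]
c far rim [array([ 0.5399, -0.0971,  0.024 ]), array([0.5566, 0.051 , 0.024 ])]
```

```bash
cat >> h.py <<'E'
def fitf(m,n,x0,T=None,z=.04):
    from scipy.optimize import minimize
    a=np.linspace(0,2*np.pi,24); P=[]
    for t in np.linspace(-45,45,13):   # rounded-end loaf
        k=np.sqrt(max(0,1-(max(0,abs(t)-33)/12.)**2*.75))
        P+=[(t,18*k*np.sign(np.cos(u))*abs(np.cos(u))**.6,14*k*np.sign(np.sin(u))*abs(np.sin(u))**.6) for u in a]
    P=np.array(P)/1000
    def cost(v):
        c,s=np.cos(v[2]),np.sin(v[2]);X=np.c_[v[0]+c*P[:,0]-s*P[:,1],v[1]+s*P[:,0]+c*P[:,1],z+P[:,2]]
        px=np.array([proj(n,q,T) for q in X],np.float32);h=cv2.convexHull(px)
        w=np.zeros((480*4,640*4),np.uint8);cv2.fillConvexPoly(w,(h*4).astype(np.int32),1);w=cv2.resize(w*255,(640,480),interpolation=cv2.INTER_AREA)/255.
        return np.abs(w-(m>0)).sum()
    r=minimize(cost,x0,method="Nelder-Mead",options=dict(initial_simplex=np.array(x0)+np.vstack([np.zeros(3),np.diag([.008,.008,.12])]),maxfev=120))
    return r.x[:2],np.degrees(r.x[2]),r.fun/(m>0).sum()
E
python3 - <<'E'
from h import *
T=np.load("w1.npy");im=cv2.imread("pics/w1.png")
m=cv2.inRange(cv2.cvtColor(im,cv2.COLOR_BGR2HSV),(5,150,60),(18,255,255));m=cv2.morphologyEx(m,cv2.MORPH_CLOSE,np.ones((3,3)))
for y,(a,b) in {.095:(370,440),.018:(295,368),-.06:(222,292),-.138:(140,220)}.items():
    k=np.zeros_like(m);k[230:302,a:b]=m[230:302,a:b];print(*fitf(k,"wrist",[.663,y,0.],T))
im=cv2.imread("pics/scene0.png");m=cv2.inRange(cv2.cvtColor(im,cv2.COLOR_BGR2HSV),(5,120,60),(20,255,255))
for n,(u,v),x0 in(("sa",(256,321),[.48,.241,1.57]),("sb",(407,227),[.42,-.225,1.5])):
    k=np.zeros_like(m);k[v-22:v+22,u-22:u+22]=m[v-22:v+22,u-22:u+22];print(n,*fitf(k,"scene",x0,None,.02))
# dish floors from scene: fit rim rectangle
from scipy.optimize import least_squares
S=lambda x,y:(215+x/2.6,160+y/2.6)
sc={'a':[(133,336),(249,459),(131,573),(15,436)],'c':[(332,168),(428,299),(301,388),(208,243)],'b':[(473,49),(581,168),(468,259),(362,132)]}
L=np.array([(.088,-.078),(-.088,-.078),(-.088,.078),(.088,.078)])
for k in sc:
    V=np.array([atz("scene",S(*p),.024)[:2] for p in sc[k]])
    f=lambda v:(v[:2]+L@R.from_euler('z',v[2]).as_matrix()[:2,:2].T-V).ravel()
    r=least_squares(f,[.45,0,0]);print(k,r.x[:2],np.degrees(r.x[2]),np.abs(r.fun).max())
E
```

```text
Traceback (most recent call last):
  File "h.py", line 41, in fitf
    r=minimize(cost,x0,method="Nelder-Mead",options=dict(initial_simplex=np.array(x0)+np.vstack([np.zeros(3),np.diag([.008,.008,.12])]),maxfev=120))
  File "h.py", line 38, in cost
    px=np.array([proj(n,q,T) for q in X],np.float32);h=cv2.convexHull(px)
                 ~~~~^^^^^^^
  File "h.py", line 16, in proj
    c=imaging.camera_params(n); T=c['T'] if T is None else T@c['T_tool_cam']
ValueError: time passes only in moves, steps and waits
```

```bash
sed -i 's/imaging.camera_params(n)/CP(n)/; s/^def ray/import functools\nCP=functools.lru_cache(None)(lambda n:imaging.camera_params(n))\ndef ray/' h.py; cat > m.py <<'E'
from h import *
T=np.load("w1.npy");im=cv2.imread("pics/w1.png")
m=cv2.inRange(cv2.cvtColor(im,cv2.COLOR_BGR2HSV),(5,150,60),(18,255,255));m=cv2.morphologyEx(m,cv2.MORPH_CLOSE,np.ones((3,3)))
for y,(a,b) in {.095:(370,440),.018:(295,368),-.06:(222,292),-.138:(140,220)}.items():
    k=np.zeros_like(m);k[230:302,a:b]=m[230:302,a:b];print(*fitf(k,"wrist",[.663,y,0.],T))
im=cv2.imread("pics/scene0.png");m=cv2.inRange(cv2.cvtColor(im,cv2.COLOR_BGR2HSV),(5,120,60),(20,255,255))
for n,(u,v),x0 in(("sa",(256,321),[.48,.241,1.57]),("sb",(407,227),[.42,-.225,1.5])):
    k=np.zeros_like(m);k[v-22:v+22,u-22:u+22]=m[v-22:v+22,u-22:u+22];print(n,*fitf(k,"scene",x0,None,.02))
from scipy.optimize import least_squares
S=lambda x,y:(215+x/2.6,160+y/2.6)
sc={'a':[(133,336),(249,459),(131,573),(15,436)],'c':[(332,168),(428,299),(301,388),(208,243)],'b':[(473,49),(581,168),(468,259),(362,132)]}
L=np.array([(.088,-.078),(-.088,-.078),(-.088,.078),(.088,.078)])
for k in sc:
    V=np.array([atz("scene",S(*p),.024)[:2] for p in sc[k]])
    f=lambda v:(v[:2]+L@R.from_euler('z',v[2]).as_matrix()[:2,:2].T-V).ravel()
    r=least_squares(f,[.45,0,0]);print(k,r.x[:2],np.degrees(r.x[2]),np.abs(r.fun).max())
E
python3 m.py
```

```text
[0.6676 0.096 ] 3.0617862675072787 0.13437152153437792
[0.6588 0.0186] -0.06721822889209783 0.10859025806662098
[ 0.6586 -0.0578] 2.212027468582293 0.11919542724839013
[ 0.6661 -0.1365] 5.74571667357166 0.1033944760699979
sa [0.4776 0.2416] 97.46996756053301 0.19122271550129485
sb [ 0.4183 -0.2257] 84.51615189605417 0.2344576611808158
a [0.4387 0.2405] 3.0610824980503746 0.004130127660927907
c [ 0.4602 -0.0123] -6.269398472875348 0.0046007134363265645
b [ 0.4594 -0.219 ] -1.5393098935718947 0.0036196773986434394
```

```bash
cat >> h.py <<'E'
F={1:(.6676,.096,3),2:(.659,.0185,0),3:(.6586,-.058,2),4:(.666,-.1365,6)}
DI={'a':(.4387,.2405,3),'b':(.4594,-.219,-1.5),'c':(.4602,-.0123,-6.3)}
def pick(i,back=0,off=.018,z=.049,th=35):
    x,y,f=F[i];u=np.array([np.cos(np.radians(f)),np.sin(np.radians(f)),0]);g=np.array([x,y,z])-off*u
    t=np.radians(th); return tuple((g-back*(np.sin(t)*u-np.array([0,0,np.cos(t)]))).round(4)),f,th
def place(k,d,up=0,off=.018,z=.030,dy=0.,f0=0):
    x,y,f=DI[k];p=f-90+f0;e=np.radians(f);h=np.radians(p)
    return tuple((np.array([x,y,z+up])+d*np.array([np.cos(e),np.sin(e),0])+dy*np.array([-np.sin(e),np.cos(e),0])-off*np.array([np.cos(h),np.sin(h),0])).round(4)),p,35
E
python3 -c "
from h import *
rows(pick(1,.09),pick(1))"
```

```text
((np.float64(0.5981), np.float64(0.0924), np.float64(0.1227)), 3, 35) [0.0949, 0.0926, 0.0542, -0.0431, -0.0011, 0.0298] rows>= 3.0
((np.float64(0.6496), np.float64(0.0951), np.float64(0.049)), 3, 35) [0.1848, 0.0953, 0.0542, -0.0431, -0.0011, 0.0298] rows>= 5.0
```

Call:
jog_arm([
  [0.095,0.0926,0.0542,-0.043,-0.001,0.03,65],
  [0.095,0.0926,0.0542,-0.043,-0.001,0.03,65],
  [0.095,0.0926,0.0542,-0.043,-0.001,0.03,65],
  [0.095,0.0926,0.0542,-0.043,-0.001,0.03,65],
  [0.095,0.0926,0.0542,-0.043,-0.001,0.03,65],
  [0.115,0.0945,0.0542,-0.043,-0.001,0.03,65],
  [0.135,0.0953,0.0542,-0.043,-0.001,0.03,65],
  [0.155,0.0953,0.0542,-0.043,-0.001,0.03,65],
  [0.165,0.0953,0.0542,-0.043,-0.001,0.03,65],
  [0.165,0.0953,0.0542,-0.043,-0.001,0.03,65],
])

```text
time: 3.0
tool_pos: [0.6478, 0.0953, 0.0496]
tcp_rot: [-0.025, 0.961, 0.048]
wrist_force: [-0.9, -0.2, -0.2]
width: 0.648
```

```bash
python3 - <<'E'
from h import *
s=monitor.read_state();print(s['time'],s['q'],tool(s)[:3,3],s['wrist_force'])
im=imaging.read_camera("wrist");np.save("w2.npy",tool(s));cv2.imwrite("pics/w2.png",im)
rows(pick(1))
E
```

```text
3.0 [ 0.1325  0.1565  2.2551 -0.3624  0.1303 -1.1456] [0.6478 0.0953 0.0496] [-0.8782 -0.1966 -0.1663]
((np.float64(0.6496), np.float64(0.0951), np.float64(0.049)), 3, 35) [0.0206, -0.0003, 0.0006, -0.0, -0.0005, 0.0002] rows>= 1.0
```

View pics/w2.png

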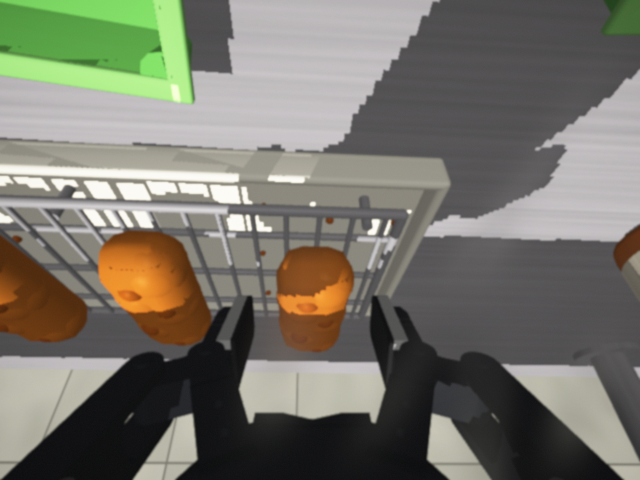

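The fritter (centre 316,295) lies midway between the fingers (252 and 372). Joint 5 is nearly straight at this tilt, so I'll use 28° of tilt and grip a little further forward.

```bash
sed -i 's/off=.018/off=.025/g; s/th=35/th=28/; s/,p,35$/,p,28/' h.py; python3 -c "
from h import *
rows(pick(1,.05),pick(1))"
```

```text
((np.float64(0.6192), np.float64(0.0935), np.float64(0.0931)), 3, 28) [-0.0331, -0.0003, -0.0014, -0.0, 0.1217, 0.0002] rows>= 1.0
((np.float64(0.6426), np.float64(0.0947), np.float64(0.049)), 3, 28) [0.0165, -0.0004, -0.0075, -0.0, 0.1217, 0.0002] rows>= 1.0
```

Call:
jog_arm([
  [-0.033,-0.0003,-0.0014,0,0.1217,0,65],
  [-0.033,-0.0003,-0.0014,0,0.1217,0,65],
  [-0.033,-0.0003,-0.0014,0,0.1217,0,65],
  [-0.015,-0.0003,-0.003,0,0.1217,0,65],
  [0.003,-0.0003,-0.005,0,0.1217,0,65],
  [0.0165,-0.0003,-0.0075,0,0.1217,0,65],
  [0.0165,-0.0003,-0.0075,0,0.1217,0,65],
])

```text
time: 3.75
tool_pos: [0.6492, 0.0948, 0.0301]
tcp_rot: [-0.029, 1.086, 0.047]
wrist_force: [-0.7, 0.2, -0.2]
width: 0.65
```

```bash
python3 - <<'E'
from h import *
s=monitor.read_state();print(s['time'],s['q'],tool(s)[:3,3],s['wrist_force'],pose(*pick(1))[:3,3])
rows(pick(1))
E
```

```text
3.75 [ 0.1255  0.2136  2.1759 -0.1302  0.2703 -1.3808] [0.6492 0.0948 0.0301] [-0.6724  0.1845 -0.1576] [0.6514 0.0952 0.0325]
((np.float64(0.6426), np.float64(0.0947), np.float64(0.049)), 3, 28) [-0.0011, 0.0002, 0.003, 0.0002, -0.0037, 0.0006] rows>= 1.0
```

Call:
jog_arm([
  [-0.002,0,0.003,0,-0.004,0,60],
  [-0.002,0,0.003,0,-0.004,0,0],
  [-0.002,0,0.003,0,-0.004,0,0],
  [-0.002,0,0.003,0,-0.004,0,0],
  [-0.002,0,0.003,0,-0.004,0,0],
  [-0.002,0,0.003,0,-0.004,0,0],
  [-0.002,0,0.003,0,-0.004,0,0],
], force=40)

```text
time: 4.45
tool_pos: [0.6512, 0.095, 0.0344]
tcp_rot: [-0.029, 1.08, 0.047]
wrist_force: [-3.9, 0.6, 6.1]
width: 0.414
```

```bash
python3 - <<'E'
from h import *
s=monitor.read_state();print(s['time'],s['q'],tool(s)[:3,3],s['wrist_force'],s['width'])
rows(((.60,.094,.10),3,28),((.52,.06,.15),-20,28),place('c',.033,.06),place('c',.033))
E
```

```text
4.45 [ 0.1256  0.2085  2.1737 -0.1303  0.2725 -1.381 ] [0.6512 0.095  0.0344] [-3.9088  0.562   6.0816] 0.4135879661280505
((0.6, 0.094, 0.1), 3, 28) [-0.0633, 0.0016, -0.0143, 0.0004, 0.0015, 0.0005] rows>= 2.0
((0.52, 0.06, 0.15), -20, 28) [-0.1462, -0.0316, -0.0635, 0.3547, 0.0016, -0.1882] rows>= 4.0
((np.float64(0.4957), np.float64(0.0089), np.float64(0.09)), -96.3, 28) [-0.1104, -0.0866, -0.1239, 1.5299, 0.0017, -0.8144] rows>= 12.0
((np.float64(0.4957), np.float64(0.0089), np.float64(0.03)), -96.3, 28) [-0.0575, -0.0865, -0.1521, 1.5299, 0.0017, -0.8144] rows>= 12.0
```

Call:
jog_arm([
  [-0.03,0.001,-0.005,0,0,0,0],
  [-0.063,0.0016,-0.0143,0,0,0,0],
  [-0.105,-0.01,-0.04,0.12,0,-0.06,0],
  [-0.146,-0.0316,-0.0635,0.355,0,-0.188,0],
  [-0.146,-0.0316,-0.0635,0.355,0,-0.188,0],
  [-0.12,-0.08,-0.118,1.53,0.0017,-0.8144,0],
  [-0.12,-0.08,-0.118,1.53,0.0017,-0.8144,0],
  [-0.12,-0.08,-0.118,1.53,0.0017,-0.8144,0],
  [-0.12,-0.08,-0.118,1.53,0.0017,-0.8144,0],
  [-0.11,-0.0866,-0.1239,1.53,0.0017,-0.8144,0],
  [-0.11,-0.0866,-0.1239,1.53,0.0017,-0.8144,0],
  [-0.11,-0.0866,-0.1239,1.53,0.0017,-0.8144,0],
  [-0.11,-0.0866,-0.1239,1.53,0.0017,-0.8144,0],
  [-0.11,-0.0866,-0.1239,1.53,0.0017,-0.8144,0],
  [-0.11,-0.0866,-0.1239,1.53,0.0017,-0.8144,0],
  [-0.11,-0.0866,-0.1239,1.53,0.0017,-0.8144,0],
  [-0.11,-0.0866,-0.1239,1.53,0.0017,-0.8144,0],
])

```text
time: 6.15
tool_pos: [0.4942, -0.0001, 0.0728]
tcp_rot: [0.898, 0.807, -1.496]
wrist_force: [-0.1, -0.0, -0.4]
width: 0.41
```

```bash
python3 - <<'E'
from h import *
s=monitor.read_state();print(s['time'],s['q'],tool(s)[:3,3],s['wrist_force'],s['width'])
im=imaging.read_camera("side");im2=imaging.read_camera("scene")
a=cv2.resize(im[180:420,230:470],(480,480));b=cv2.resize(im2[150:390,210:450],(480,480))
c=np.hstack([a,b]);cv2.imwrite("pics/p1.png",cv2.resize(c,(800,400)))
rows(place('c',.033,z=.032),place('c',.033,.0,z=.044))
E
```

```text
6.15 [ 0.2603  0.2161  2.0692 -0.5124  1.1037  0.6602] [ 0.4942 -0.0001  0.0728] [-0.1132 -0.0206 -0.4055] 0.4101729849828298
((np.float64(0.4957), np.float64(0.0089), np.float64(0.032)), -96.3, 28) [0.0506, 0.0007, -0.0273, 0.0015, 0.0001, -0.0001] rows>= 2.0
((np.float64(0.4957), np.float64(0.0089), np.float64(0.044)), -96.3, 28) [0.04, 0.0007, -0.0216, 0.0015, 0.0001, -0.0001] rows>= 1.0
```

View pics/p1.png

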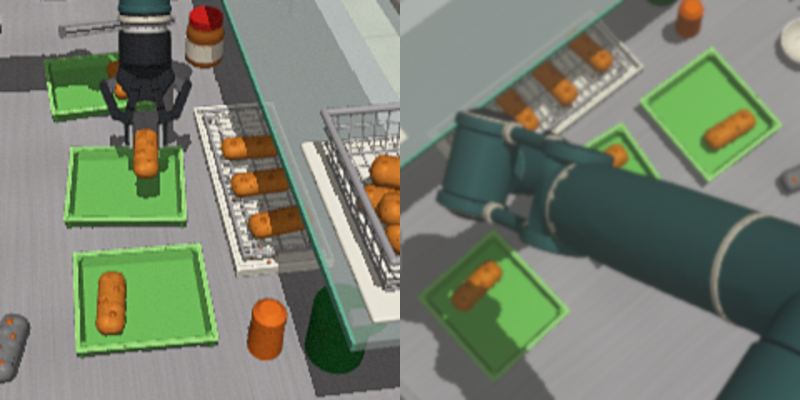

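The side crop (left half) shows the fritter held level over the far half of dish c at about (145,153), with the other three still on the rack.

Call:
jog_arm([
  [0.025,0.0007,-0.0135,0.0015,0,0,0],
  [0.04,0.0007,-0.0216,0.0015,0,0,0],
  [0.045,0.0007,-0.0244,0.0015,0,0,0],
  [0.048,0.0007,-0.026,0.0015,0,0,0],
  [0.05,0.0007,-0.027,0.0015,0,0,0],
  [0.05,0.0007,-0.027,0.0015,0,0,0],
])

```text
time: 6.85
tool_pos: [0.495, 0.0003, 0.0165]
tcp_rot: [0.9, 0.805, -1.497]
wrist_force: [0.7, -0.4, -1.0]
width: 0.413
```

```bash
python3 - <<'E'
from h import *
s=monitor.read_state();print(s['time'],tool(s)[:3,3],pose(*place('c',.033,z=.032))[:3,3],s['wrist_force'],s['width'])
rows(place('c',.033,z=.032))
E
```

```text
6.85 [0.495  0.0003 0.0165] [0.4947 0.0002 0.0155] [ 0.6678 -0.429  -1.0039] 0.4132347032685026
((np.float64(0.4957), np.float64(0.0089), np.float64(0.032)), -96.3, 28) [0.0009, -0.0003, -0.0003, -0.0001, 0.0, -0.0006] rows>= 1.0
```

Call:
jog_arm([
  [0.0013,0,-0.0007,0,0,0,0],
  [0.0022,0,-0.0012,0,0,0,0],
  [0.0022,0,-0.0012,0,0,0,0],
])

```text
time: 7.15
tool_pos: [0.4956, 0.0004, 0.0144]
tcp_rot: [0.901, 0.805, -1.496]
wrist_force: [0.4, -0.9, -0.2]
width: 0.413
```

Call:
jog_arm([
  [0.0009,0,-0.0005,0,0,0,0],
  [0.0013,0,-0.0007,0,0,0,0],
  [0.0013,0,-0.0007,0,0,0,0],
])

```text
time: 7.45
tool_pos: [0.4957, 0.0004, 0.0143]
tcp_rot: [0.9, 0.804, -1.497]
wrist_force: [-3.1, 2.8, 10.1]
width: 0.411
```

Call:
jog_arm([
  [0,0,0,0,0,0,50],
  [0,0,0,0,0,0,57],
  [0,0,0,0,0,0,57],
  [-0.015,0,0,0,0,0,57],
  [-0.04,0,0,0,0,0,57],
  [-0.08,0,0,0,0,0,57],
  [-0.12,0,0,0,0,0,65],
  [-0.12,0,0,0,0,0,65],
])

```text
time: 8.25
tool_pos: [0.5065, 0.06, 0.1264]
tcp_rot: [0.909, 0.8, -1.488]
wrist_force: [0.1, -0.4, 0.6]
width: 0.652
```

```bash
python3 - <<'E'
from h import *
s=monitor.read_state();print(s['time'],tool(s)[:3,3],s['wrist_force'],s['width'])
im=imaging.read_camera("wrist");cv2.imwrite("pics/w3.png",im);np.save("w3.npy",tool(s))
im=imaging.read_camera("side");cv2.imwrite("pics/s3.png",cv2.resize(im[180:420,230:470],(480,480)))
rows(((.53,.04,.15),-40,28),pick(2,.12),pick(2,.05),pick(2))
E
```

```text
8.25 [0.5065 0.06   0.1264] [ 0.0797 -0.4413  0.6147] 0.6516051750330427
((0.53, 0.04, 0.15), -40, 28) [-0.0009, 0.0362, 0.0225, -0.8691, 0.0016, 0.4567] rows>= 7.0
((np.float64(0.5777), np.float64(0.0185), np.float64(0.155)), 0, 28) [-0.0003, 0.0874, 0.0339, -1.4853, 0.0033, 0.7849] rows>= 12.0
((np.float64(0.6105), np.float64(0.0185), np.float64(0.0931)), 0, 28) [0.0529, 0.1197, 0.0017, -1.4853, 0.0033, 0.7849] rows>= 12.0
((np.float64(0.634), np.float64(0.0185), np.float64(0.049)), 0, 28) [0.0907, 0.1429, -0.0213, -1.4853, 0.0033, 0.7849] rows>= 12.0
```

View pics/s3.png

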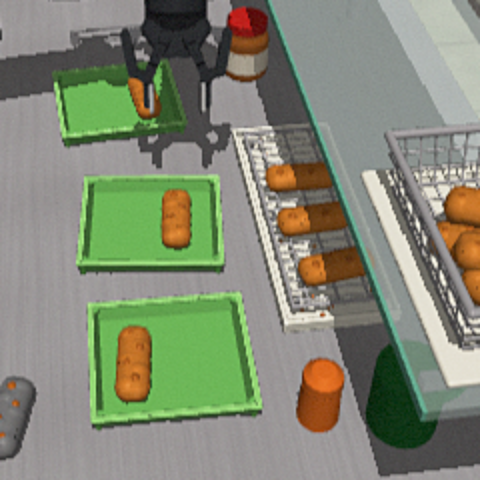

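The first fritter lies flat in the far half of dish c, at (176,218) in the crop, and the dish hasn't moved. Next is fritter 2.

Call:
jog_arm([
  [-0.0009,0.0362,0.0225,-0.869,0.0016,0.4567,65],
  [-0.0009,0.0362,0.0225,-0.869,0.0016,0.4567,65],
  [-0.0009,0.0362,0.0225,-0.869,0.0016,0.4567,65],
  [-0.0003,0.0874,0.0339,-1.4853,0.0033,0.785,65],
  [-0.0003,0.0874,0.0339,-1.4853,0.0033,0.785,65],
  [-0.0003,0.0874,0.0339,-1.4853,0.0033,0.785,65],
  [-0.0003,0.0874,0.0339,-1.4853,0.0033,0.785,65],
  [-0.0003,0.0874,0.0339,-1.4853,0.0033,0.785,65],
  [-0.0003,0.0874,0.0339,-1.4853,0.0033,0.785,65],
  [-0.0003,0.0874,0.0339,-1.4853,0.0033,0.785,65],
  [-0.0003,0.0874,0.0339,-1.4853,0.0033,0.785,65],
  [-0.0003,0.0874,0.0339,-1.4853,0.0033,0.785,65],
  [-0.0003,0.0874,0.0339,-1.4853,0.0033,0.785,65],
  [-0.0003,0.0874,0.0339,-1.4853,0.0033,0.785,65],
  [0.026,0.1035,0.018,-1.4853,0.0033,0.785,65],
  [0.0529,0.1197,0.0017,-1.4853,0.0033,0.785,65],
  [0.0529,0.1197,0.0017,-1.4853,0.0033,0.785,65],
  [0.0529,0.1197,0.0017,-1.4853,0.0033,0.785,65],
])

```text
time: 10.15
tool_pos: [0.6175, 0.0186, 0.0743]
tcp_rot: [0.0, 1.087, -0.0]
wrist_force: [0.0, 0.9, 0.6]
width: 0.652
```

```bash
python3 - <<'E'
from h import *
s=monitor.read_state();print(s['time'],s['q'],tool(s)[:3,3],s['wrist_force'],s['width'])
rows(pick(2,z=.050))
E
```

```text
10.15 [-0.0137  0.0704  2.2346  0.0182  0.3527 -1.5995] [0.6175 0.0186 0.0743] [0.0115 0.9408 0.6399] 0.6521261762838598
((np.float64(0.634), np.float64(0.0185), np.float64(0.05)), 0, 28) [0.0479, -0.0001, 0.0034, -0.0006, -0.0048, 0.0001] rows>= 1.0
```

Call:
jog_arm([
  [0.02,0,0.002,0,-0.005,0,65],
  [0.036,0,0.0034,0,-0.005,0,65],
  [0.045,0,0.0034,0,-0.005,0,65],
  [0.047,0,0.0034,0,-0.005,0,65],
  [0.047,0,0.0034,0,-0.005,0,0],
  [0.047,0,0.0034,0,-0.005,0,0],
  [0.047,0,0.0034,0,-0.005,0,0],
  [0.047,0,0.0034,0,-0.005,0,0],
  [0.047,0,0.0034,0,-0.005,0,0],
  [0.047,0,0.0034,0,-0.005,0,0],
], force=40)

```text
time: 11.15
tool_pos: [0.6427, 0.0186, 0.0355]
tcp_rot: [0.0, 1.081, -0.0]
wrist_force: [-4.2, 0.1, 6.2]
width: 0.415
```

```bash
python3 - <<'E'
from h import *
s=monitor.read_state();print(s['time'],tool(s)[:3,3],s['wrist_force'],s['width'])
print("place tcp z",tool(s)[2,3]-.020)
rows(((.58,.02,.115),0,28),((.50,.12,.15),-40,28),place('a',-.030,.08),place('a',-.030,.05))
E
```

```text
11.15 [0.6427 0.0186 0.0355] [-4.2418  0.1171  6.2132] 0.4151071140629385
place tcp z 0.015517126222847583
((0.58, 0.02, 0.115), 0, 28) [-0.0809, 0.0013, -0.0179, -0.0005, 0.0016, 0.0001] rows>= 2.0
((0.5, 0.12, 0.15), -40, 28) [-0.1505, 0.0957, -0.0739, 0.6156, 0.0015, -0.3282] rows>= 5.0
((np.float64(0.4074), np.float64(0.2639), np.float64(0.11)), -87, 28) [-0.1617, 0.2364, -0.18, 1.3396, 0.0011, -0.7138] rows>= 11.0
((np.float64(0.4074), np.float64(0.2639), np.float64(0.08)), -87, 28) [-0.1353, 0.2364, -0.1941, 1.3396, 0.0011, -0.7138] rows>= 11.0
```

Call:
jog_arm([
  [-0.04,0.0007,-0.009,0,0.001,0,0],
  [-0.081,0.0013,-0.018,0,0.001,0,0],
  [-0.12,0.04,-0.045,0.25,0.001,-0.13,0],
  [-0.15,0.0957,-0.074,0.6156,0.0015,-0.3282,0],
  [-0.15,0.0957,-0.074,0.6156,0.0015,-0.3282,0],
  [-0.15,0.0957,-0.074,0.6156,0.0015,-0.3282,0],
  [-0.1617,0.2364,-0.18,1.34,0.0011,-0.714,0],
  [-0.1617,0.2364,-0.18,1.34,0.0011,-0.714,0],
  [-0.1617,0.2364,-0.18,1.34,0.0011,-0.714,0],
  [-0.1617,0.2364,-0.18,1.34,0.0011,-0.714,0],
  [-0.1617,0.2364,-0.18,1.34,0.0011,-0.714,0],
  [-0.1617,0.2364,-0.18,1.34,0.0011,-0.714,0],
  [-0.1617,0.2364,-0.18,1.34,0.0011,-0.714,0],
  [-0.1617,0.2364,-0.18,1.34,0.0011,-0.714,0],
  [-0.1617,0.2364,-0.18,1.34,0.0011,-0.714,0],
  [-0.1353,0.2364,-0.1941,1.34,0.0011,-0.714,0],
  [-0.1353,0.2364,-0.1941,1.34,0.0011,-0.714,0],
  [-0.1353,0.2364,-0.1941,1.34,0.0011,-0.714,0],
])

```text
time: 12.95
tool_pos: [0.4073, 0.2543, 0.063]
tcp_rot: [0.811, 0.859, -1.357]
wrist_force: [0.4, 0.2, -0.4]
width: 0.413
```

```bash
python3 - <<'E'
from h import *
s=monitor.read_state();print(s['time'],s['q'],tool(s)[:3,3],s['wrist_force'],s['width'])
im=imaging.read_camera("wrist");np.save("w4.npy",tool(s));im2=imaging.read_camera("side")
cv2.imwrite("pics/w4.png",np.hstack([cv2.resize(im,(440,330)),cv2.resize(im2[190:310,230:350],(330,330))]))
rows(place('a',-.030,z=.033))
E
```

```text
12.95 [ 0.7651  0.2976  1.9865 -0.388   1.2202  0.9133] [0.4073 0.2543 0.063 ] [ 0.3984  0.2175 -0.4059] 0.41274381009427147
((np.float64(0.4074), np.float64(0.2639), np.float64(0.033)), -87, 28) [0.0422, 0.0, -0.0224, 0.0008, -0.0003, -0.0008] rows>= 1.0
```

View pics/w4.png

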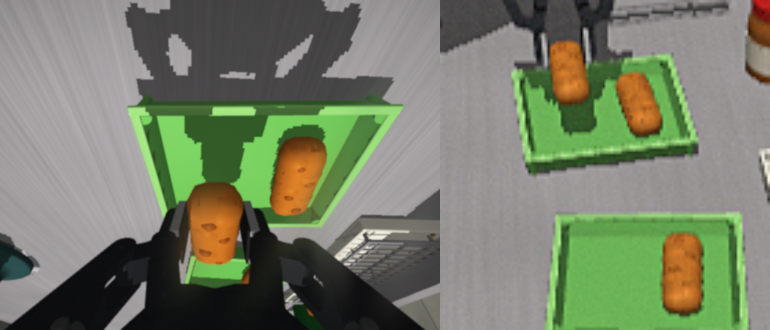

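The wrist view (left) shows the fritter over the empty half of dish a. The served one is clear to the right at about (298,178).

Call:
jog_arm([
  [0.02,0,-0.011,0,0,0,0],
  [0.034,0,-0.018,0,0,0,0],
  [0.04,0,-0.0213,0,0,0,0],
  [0.0425,0,-0.0226,0,0,0,0],
  [0.0435,0,-0.0231,0,0,0,0],
  [0.0435,0,-0.0231,0,0,0,0],
])

```text
time: 13.65
tool_pos: [0.408, 0.2552, 0.0155]
tcp_rot: [0.815, 0.858, -1.354]
wrist_force: [-0.8, 0.6, 0.8]
width: 0.41
```

Call:
jog_arm([
  [0.0009,0,-0.0005,0,0,0,0],
  [0.0013,0,-0.0007,0,0,0,0],
  [0.0013,0,-0.0007,0,0,0,0],
])

```text
time: 13.95
tool_pos: [0.4081, 0.2553, 0.0155]
tcp_rot: [0.814, 0.858, -1.355]
wrist_force: [-4.1, -0.3, 7.6]
width: 0.412
```

Call:
jog_arm([
  [0,0,0,0,0,0,50],
  [0,0,0,0,0,0,56],
  [0,0,0,0,0,0,56],
  [-0.015,0,0,0,0,0,56],
  [-0.04,0,0,0,0,0,56],
  [-0.08,0,0,0,0,0,56],
  [-0.12,0,0,0,0,0,65],
  [-0.12,0,0,0,0,0,65],
])

```text
time: 14.75
tool_pos: [0.4083, 0.317, 0.1276]
tcp_rot: [0.826, 0.858, -1.346]
wrist_force: [0.8, 0.2, 0.4]
width: 0.653
```

```bash
python3 - <<'E'
from h import *
s=monitor.read_state();print(s['time'],tool(s)[:3,3],s['wrist_force'],s['width'])
im=imaging.read_camera("wrist");np.save("w5.npy",tool(s));cv2.imwrite("pics/w5.png",im)
im=imaging.read_camera("side");cv2.imwrite("pics/s5.png",im)
rows(((.50,.12,.15),-40,28),pick(3,.12),pick(3,.05,z=.05),pick(3,z=.05))
E
```

```text
14.75 [0.4083 0.317  0.1276] [0.8129 0.2287 0.3917] 0.652533205231588
((0.5, 0.12, 0.15), -40, 28) [0.0865, 0.0902, 0.185, -0.7249, -0.0007, 0.3806] rows>= 6.0
((np.float64(0.5773), np.float64(-0.0608), np.float64(0.155)), 2, 28) [0.1659, 0.16, 0.3454, -1.3723, 0.001, 0.7245] rows>= 11.0
((np.float64(0.6102), np.float64(-0.0597), np.float64(0.0941)), 2, 28) [0.2201, 0.1927, 0.3174, -1.3723, 0.001, 0.7245] rows>= 11.0
((np.float64(0.6336), np.float64(-0.0589), np.float64(0.05)), 2, 28) [0.2594, 0.2159, 0.2972, -1.3723, 0.001, 0.7245] rows>= 11.0
```

Call:
jog_arm([
  [0.0865,0.09,0.185,-0.725,0,0.38,65],
  [0.0865,0.09,0.185,-0.725,0,0.38,65],
  [0.0865,0.09,0.185,-0.725,0,0.38,65],
  [0.0865,0.09,0.185,-0.725,0,0.38,65],
  [0.0865,0.09,0.185,-0.725,0,0.38,65],
  [0.166,0.16,0.3454,-1.3723,0.001,0.7245,65],
  [0.166,0.16,0.3454,-1.3723,0.001,0.7245,65],
  [0.166,0.16,0.3454,-1.3723,0.001,0.7245,65],
  [0.166,0.16,0.3454,-1.3723,0.001,0.7245,65],
  [0.166,0.16,0.3454,-1.3723,0.001,0.7245,65],
  [0.166,0.16,0.3454,-1.3723,0.001,0.7245,65],
  [0.166,0.16,0.3454,-1.3723,0.001,0.7245,65],
  [0.166,0.16,0.3454,-1.3723,0.001,0.7245,65],
  [0.166,0.16,0.3454,-1.3723,0.001,0.7245,65],
  [0.193,0.176,0.3315,-1.3723,0.001,0.7245,65],
  [0.22,0.1927,0.3174,-1.3723,0.001,0.7245,65],
  [0.22,0.1927,0.3174,-1.3723,0.001,0.7245,65],
  [0.22,0.1927,0.3174,-1.3723,0.001,0.7245,65],
])

```text
time: 16.65
tool_pos: [0.6167, -0.059, 0.075]
tcp_rot: [-0.018, 1.088, 0.032]
wrist_force: [0.7, 0.0, 0.7]
width: 0.652
```

```bash
python3 - <<'E'
from h import *
s=monitor.read_state();print(s['time'],s['q'],tool(s)[:3,3],s['wrist_force'],s['width'])
im=imaging.read_camera("wrist");m=cv2.inRange(cv2.cvtColor(im,cv2.COLOR_BGR2HSV),(5,150,60),(18,255,255));ys,xs=np.where(m[240:360,255:370]);print("fritter col",xs.mean()+255,len(xs))
rows(pick(3,z=.050))
E
```

```text
16.65 [-0.196   0.0762  2.2266  0.2928  0.3816 -2.0482] [ 0.6167 -0.059   0.075 ] [0.6777 0.0324 0.7252] 0.6519748486769495
fritter col 312.29967301404116 5199
((np.float64(0.6336), np.float64(-0.0589), np.float64(0.05)), 2, 28) [0.0498, -0.0003, 0.0014, -0.0002, -0.0022, -0.0005] rows>= 1.0
```

Call:
jog_arm([
  [0.02,0,0.001,0,-0.002,0,65],
  [0.036,0,0.0014,0,-0.002,0,65],
  [0.046,0,0.0014,0,-0.002,0,65],
  [0.049,0,0.0014,0,-0.002,0,65],
  [0.049,0,0.0014,0,-0.002,0,0],
  [0.049,0,0.0014,0,-0.002,0,0],
  [0.049,0,0.0014,0,-0.002,0,0],
  [0.049,0,0.0014,0,-0.002,0,0],
  [0.049,0,0.0014,0,-0.002,0,0],
  [0.049,0,0.0014,0,-0.002,0,0],
])

```text
time: 17.7
tool_pos: [0.6424, -0.0583, 0.0352]
tcp_rot: [-0.019, 1.081, 0.032]
wrist_force: [-2.7, 0.5, 6.9]
width: 0.418
```

```bash
python3 - <<'E'
from h import *
s=monitor.read_state();print(s['time'],s['q'],tool(s)[:3,3],s['wrist_force'],s['width'])
rows(((.58,-.06,.115),2,28),((.53,-.13,.15),-40,28),place('b',.028,.08),place('b',.028,.05))
E
```

```text
17.7 [-0.1847  0.1868  2.1986  0.362   0.2947 -2.1129] [ 0.6424 -0.0583  0.0352] [-2.6731  0.4645  6.8797] 0.41846721814595284
((0.58, -0.06, 0.115), 2, 28) [-0.081, 0.0005, -0.0175, -0.0001, 0.0011, -0.0004] rows>= 2.0
((0.53, -0.13, 0.15), -40, 28) [-0.1377, -0.0735, -0.0493, 0.647, 0.0009, -0.3448] rows>= 5.0
((np.float64(0.488), np.float64(-0.1947), np.float64(0.11)), -91.5, 28) [-0.1265, -0.1396, -0.1134, 1.4404, 0.0005, -0.7672] rows>= 11.0
((np.float64(0.488), np.float64(-0.1947), np.float64(0.08)), -91.5, 28) [-0.1001, -0.1396, -0.1275, 1.4404, 0.0005, -0.7672] rows>= 11.0
```

Call:
jog_arm([
  [-0.04,0.0003,-0.009,0,0.001,0,0],
  [-0.081,0.0005,-0.0175,0,0.001,0,0],
  [-0.11,-0.03,-0.035,0.25,0.001,-0.13,0],
  [-0.1377,-0.0735,-0.0493,0.647,0.001,-0.345,0],
  [-0.1377,-0.0735,-0.0493,0.647,0.001,-0.345,0],
  [-0.1377,-0.0735,-0.0493,0.647,0.001,-0.345,0],
  [-0.1265,-0.1396,-0.1134,1.4404,0.0005,-0.7672,0],
  [-0.1265,-0.1396,-0.1134,1.4404,0.0005,-0.7672,0],
  [-0.1265,-0.1396,-0.1134,1.4404,0.0005,-0.7672,0],
  [-0.1265,-0.1396,-0.1134,1.4404,0.0005,-0.7672,0],
  [-0.1265,-0.1396,-0.1134,1.4404,0.0005,-0.7672,0],
  [-0.1265,-0.1396,-0.1134,1.4404,0.0005,-0.7672,0],
  [-0.1265,-0.1396,-0.1134,1.4404,0.0005,-0.7672,0],
  [-0.1265,-0.1396,-0.1134,1.4404,0.0005,-0.7672,0],
  [-0.1265,-0.1396,-0.1134,1.4404,0.0005,-0.7672,0],
  [-0.1,-0.1396,-0.1275,1.4404,0.0005,-0.7672,0],
  [-0.1,-0.1396,-0.1275,1.4404,0.0005,-0.7672,0],
  [-0.1,-0.1396,-0.1275,1.4404,0.0005,-0.7672,0],
])

```text
time: 19.5
tool_pos: [0.4861, -0.2035, 0.0628]
tcp_rot: [0.853, 0.837, -1.425]
wrist_force: [-0.4, 0.5, 0.4]
width: 0.415
```

```bash
python3 - <<'E'
from h import *
s=monitor.read_state();print(s['time'],s['q'],tool(s)[:3,3],s['wrist_force'],s['width'])
im=imaging.read_camera("wrist");np.save("w6.npy",tool(s));im2=imaging.read_camera("side");w5=cv2.imread("pics/w5.png")
cv2.imwrite("pics/w6.png",np.vstack([np.hstack([cv2.resize(im,(400,300)),cv2.resize(w5,(400,300))]),np.pad(cv2.resize(im2[200:400,230:430],(300,300)),((0,0),(0,500),(0,0)))]))
rows(place('b',.028,z=.033))
E
```

```text
19.5 [-0.1326  0.156   2.1668 -0.6514  0.8788  0.3306] [ 0.4861 -0.2035  0.0628] [-0.4098  0.5355  0.4312] 0.41471931032909315
((np.float64(0.488), np.float64(-0.1947), np.float64(0.033)), -91.5, 28) [0.0421, -0.0, -0.0226, 0.0006, 0.0002, -0.001] rows>= 1.0
```

View pics/w6.png

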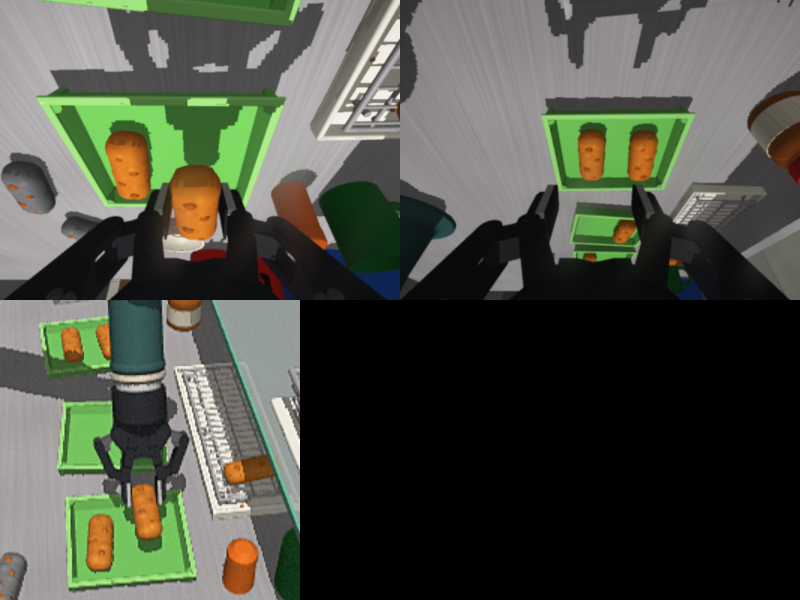

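Dish a (right panel) holds its two side by side at (592,155) and (643,155). The left panel shows the third over the far half of dish b, with the served one at (128,165). I'll check the spacing numerically.

```bash
python3 - <<'E'
from h import *
T=np.load("w6.npy")
# served b centre & rim corners read in the shown panel (scale 1.6)
P=lambda x,y:(x*1.6,y*1.6)
print("served",atz("wrist",P(128,166),.02,T)); print("rim hand-side corners",atz("wrist",P(38,97),.024,T),atz("wrist",P(285,97),.024,T))
print("expected rim", [np.array(DI['b'][:2])+R.from_euler('z',-1.5,degrees=True).as_matrix()[:2,:2]@np.array(c) for c in((-.088,.078),(.088,.078))])
E
```

```text
served [ 0.4207 -0.2221  0.02  ]
rim hand-side corners [ 0.3801 -0.1407  0.024 ] [ 0.5509 -0.1446  0.024 ]
expected rim [array([ 0.3735, -0.1387]), array([ 0.5494, -0.1433])]
```

Call:
jog_arm([
  [0.02,0,-0.011,0,0,0,0],
  [0.034,0,-0.018,0,0,0,0],
  [0.04,0,-0.0213,0,0,0,0],
  [0.0425,0,-0.0228,0,0,0,0],
  [0.0445,0,-0.0239,0,0,0,0],
  [0.0445,0,-0.0239,0,0,0,0],
])

```text
time: 20.2
tool_pos: [0.4879, -0.2038, 0.0152]
tcp_rot: [0.855, 0.832, -1.425]
wrist_force: [-2.1, 1.5, 4.8]
width: 0.42
```

Contact, so release and retreat.

Call:
jog_arm([
  [0,0,0,0,0,0,50],
  [0,0,0,0,0,0,56],
  [0,0,0,0,0,0,56],
  [-0.015,0,0,0,0,0,56],
  [-0.04,0,0,0,0,0,56],
  [-0.08,0,0,0,0,0,56],
  [-0.12,0,0,0,0,0,65],
  [-0.12,0,0,0,0,0,65],
])

```text
time: 21.0
tool_pos: [0.494, -0.1455, 0.1274]
tcp_rot: [0.86, 0.825, -1.416]
wrist_force: [0.1, -0.5, 0.4]
width: 0.652
```

```bash
python3 - <<'E'
from h import *
s=monitor.read_state();print(s['time'],tool(s)[:3,3],s['wrist_force'],s['width'])
im=imaging.read_camera("wrist");np.save("w7.npy",tool(s));cv2.imwrite("pics/w7.png",im)
rows(((.54,-.14,.15),-40,28),pick(4,.12),pick(4,.05,z=.05),pick(4,z=.05))
E
```

```text
21.0 [ 0.494  -0.1455  0.1274] [ 0.1256 -0.5016  0.3994] 0.651703234868581
((0.54, -0.14, 0.15), -40, 28) [-0.0079, 0.0543, 0.0023, -0.7946, 0.005, 0.4149] rows>= 6.0
((np.float64(0.5851), np.float64(-0.145), np.float64(0.155)), 6, 28) [-0.0133, 0.1014, 0.0021, -1.5025, 0.0079, 0.7937] rows>= 12.0
((np.float64(0.6178), np.float64(-0.1416), np.float64(0.0941)), 6, 28) [0.0387, 0.1336, -0.0304, -1.5025, 0.0079, 0.7937] rows>= 12.0
((np.float64(0.6411), np.float64(-0.1391), np.float64(0.05)), 6, 28) [0.0764, 0.1564, -0.0539, -1.5025, 0.0079, 0.7937] rows>= 12.0
```

```bash
sed -i 's/4:(.666,-.1365,6)/4:(.666,-.1365,2)/; s/th=28/th=25/; s/,p,28$/,p,25/' h.py; python3 - <<'E'
from h import *
# geometry check of where fritter 4's grip spot is with yaw 6: centre + (-.025) along its axis
print(.666-.025*np.cos(.1),-.1365-.025*np.sin(.1))
F[4]=(.666,-.1380,2)
rows(((.54,-.14,.15),-40,26),pick(4,.12),pick(4,.05,z=.05))
E
```

```text
0.6411248958680494 -0.13899583541617072
((0.54, -0.14, 0.15), -40, 26) [-0.0078, 0.0539, 0.0018, -0.8017, 0.0376, 0.401] rows>= 6.0
((np.float64(0.5903), np.float64(-0.1406), np.float64(0.1578)), 2, 25) [-0.0171, 0.1057, -0.0002, -1.4605, 0.0479, 0.7228] rows>= 11.0
((np.float64(0.6199), np.float64(-0.1396), np.float64(0.0953)), 2, 25) [0.0374, 0.1348, -0.0313, -1.4605, 0.0479, 0.7228] rows>= 11.0
```

Call:
jog_arm([
  [-0.0078,0.0539,0.0018,-0.8017,0.0376,0.401,65],
  [-0.0078,0.0539,0.0018,-0.8017,0.0376,0.401,65],
  [-0.0078,0.0539,0.0018,-0.8017,0.0376,0.401,65],
  [-0.0078,0.0539,0.0018,-0.8017,0.0376,0.401,65],
  [-0.0078,0.0539,0.0018,-0.8017,0.0376,0.401,65],
  [-0.0078,0.0539,0.0018,-1.4605,0.0479,0.7228,65],
  [-0.0078,0.0539,0.0018,-1.4605,0.0479,0.7228,65],
  [-0.0078,0.0539,0.0018,-1.4605,0.0479,0.7228,65],
  [-0.0171,0.1057,0,-1.4605,0.0479,0.7228,65],
  [-0.0171,0.1057,0,-1.4605,0.0479,0.7228,65],
  [-0.0171,0.1057,0,-1.4605,0.0479,0.7228,65],
  [-0.0171,0.1057,0,-1.4605,0.0479,0.7228,65],
  [-0.0171,0.1057,0,-1.4605,0.0479,0.7228,65],
  [0.01,0.12,-0.0155,-1.4605,0.0479,0.7228,65],
  [0.0374,0.1348,-0.0313,-1.4605,0.0479,0.7228,65],
  [0.0374,0.1348,-0.0313,-1.4605,0.0479,0.7228,65],
  [0.0374,0.1348,-0.0313,-1.4605,0.0479,0.7228,65],
])

```text
time: 22.75
tool_pos: [0.6261, -0.1388, 0.0762]
tcp_rot: [-0.018, 1.139, 0.032]
wrist_force: [0.8, 0.5, 0.7]
width: 0.653
```

```bash
python3 - <<'E'
from h import *
s=monitor.read_state();print(s['time'],s['q'],tool(s)[:3,3],s['wrist_force'],s['width'])
im=imaging.read_camera("wrist");cv2.imwrite("pics/w8.png",im);m=cv2.inRange(cv2.cvtColor(im,cv2.COLOR_BGR2HSV),(5,150,60),(18,255,255))
for r in(250,270,290,310,330):
    xs=np.where(m[r,250:375])[0]+250;print(r,xs.min() if len(xs) else None,xs.max() if len(xs) else None)
F[4]=(.666,-.1380,2)
rows(pick(4,z=.050))
E
```

```text
22.75 [-0.3416  0.1372  2.1363  0.3385  0.4871 -2.2165] [ 0.6261 -0.1388  0.0762] [0.7633 0.5215 0.7367] 0.6534551138003608
250 268 335
270 280 340
290 284 341
310 291 342
330 297 342
((np.float64(0.641), np.float64(-0.1389), np.float64(0.05)), 2, 25) [0.0499, -0.0002, 0.0007, -0.0002, -0.0012, -0.0004] rows>= 1.0
```

Call:
jog_arm([
  [0.02,0,0.0005,0,-0.001,0,65],
  [0.036,0,0.0007,0,-0.001,0,65],
  [0.046,0,0.0007,0,-0.001,0,65],
  [0.049,0,0.0007,0,-0.001,0,65],
  [0.049,0,0.0007,0,-0.001,0,0],
  [0.049,0,0.0007,0,-0.001,0,0],
  [0.049,0,0.0007,0,-0.001,0,0],
  [0.049,0,0.0007,0,-0.001,0,0],
  [0.049,0,0.0007,0,-0.001,0,0],
  [0.049,0,0.0007,0,-0.001,0,0],
])

```text
time: 23.8
tool_pos: [0.6491, -0.1387, 0.035]
tcp_rot: [-0.02, 1.133, 0.031]
wrist_force: [-2.3, 0.3, 5.9]
width: 0.429
```

```bash
python3 - <<'E'
from h import *
s=monitor.read_state();print(s['time'],s['q'],tool(s)[:3,3],s['wrist_force'],s['width'])
# where is the first fritter in c? from w3 picture
T=np.load("w3.npy");im=cv2.imread("pics/w3.png");m=cv2.inRange(cv2.cvtColor(im,cv2.COLOR_BGR2HSV),(5,150,60),(18,255,255))
n,l,st,ce=cv2.connectedComponentsWithStats(m)
for i in range(1,n):
    if st[i,4]>800:print(st[i],ce[i],atz("wrist",ce[i],.02,T))
rows(((.58,-.138,.115),2,25),((.52,-.08,.15),-40,25),place('c',-.031,.08),place('c',-.031,.05))
E
```

```text
23.8 [-0.3268  0.2371  2.1146  0.3905  0.4049 -2.2625] [ 0.6491 -0.1387  0.035 ] [-2.3024  0.3459  5.9036] 0.4286734994916534
[ 461  193  138   55 5744] [529.2387 220.8311] [ 0.6756 -0.0026  0.02  ]
[ 284  207   43   81 3013] [304.7514 245.4879] [ 0.4932 -0.0095  0.02  ]
[ 444  260  107   46 3211] [501.9007 284.0118] [ 0.6797 -0.0888  0.02  ]
[ 437  308   91   38 2336] [485.167  327.2868] [ 0.6862 -0.1756  0.02  ]
[256 339  28  40 873] [269.6105 359.2864] [ 0.4185 -0.2269  0.02  ]
((0.58, -0.138, 0.115), 2, 25) [-0.083, 0.0031, -0.0287, -0.0001, 0.0014, 0.0] rows>= 2.0
((0.52, -0.08, 0.15), -40, 25) [-0.1401, 0.0578, -0.0682, 0.664, 0.0013, -0.3102] rows>= 5.0
((np.float64(0.4321), np.float64(0.016), np.float64(0.11)), -96.3, 25) [-0.1427, 0.1543, -0.168, 1.5543, 0.001, -0.7261] rows>= 12.0
((np.float64(0.4321), np.float64(0.016), np.float64(0.08)), -96.3, 25) [-0.1155, 0.1543, -0.1807, 1.5543, 0.001, -0.7261] rows>= 12.0
```

Call:
jog_arm([
  [-0.04,0.0015,-0.014,0,0.001,0,0],
  [-0.083,0.0031,-0.0287,0,0.001,0,0],
  [-0.11,0.03,-0.045,0.25,0.001,-0.12,0],
  [-0.14,0.0578,-0.068,0.664,0.001,-0.31,0],
  [-0.14,0.0578,-0.068,0.664,0.001,-0.31,0],
  [-0.14,0.0578,-0.068,0.664,0.001,-0.31,0],
  [-0.1427,0.1543,-0.168,1.5543,0.001,-0.726,0],
  [-0.1427,0.1543,-0.168,1.5543,0.001,-0.726,0],
  [-0.1427,0.1543,-0.168,1.5543,0.001,-0.726,0],
  [-0.1427,0.1543,-0.168,1.5543,0.001,-0.726,0],
  [-0.1427,0.1543,-0.168,1.5543,0.001,-0.726,0],
  [-0.1427,0.1543,-0.168,1.5543,0.001,-0.726,0],
  [-0.1427,0.1543,-0.168,1.5543,0.001,-0.726,0],
  [-0.1427,0.1543,-0.168,1.5543,0.001,-0.726,0],
  [-0.1427,0.1543,-0.168,1.5543,0.001,-0.726,0],
  [-0.1427,0.1543,-0.168,1.5543,0.001,-0.726,0],
  [-0.1155,0.1543,-0.1807,1.5543,0.001,-0.726,0],
  [-0.1155,0.1543,-0.1807,1.5543,0.001,-0.726,0],
  [-0.1155,0.1543,-0.1807,1.5543,0.001,-0.726,0],
])

```text
time: 25.7
tool_pos: [0.4304, 0.0077, 0.0623]
tcp_rot: [0.938, 0.846, -1.48]
wrist_force: [-0.8, -0.9, -0.5]
width: 0.427
```

```bash
python3 - <<'E'
from h import *
s=monitor.read_state();print(s['time'],s['q'],tool(s)[:3,3],s['wrist_force'],s['width'])
im=imaging.read_camera("wrist");np.save("w9.npy",tool(s));im2=imaging.read_camera("side");w7=cv2.imread("pics/w7.png")
cv2.imwrite("pics/w9.png",np.vstack([np.hstack([cv2.resize(im,(400,300)),cv2.resize(w7,(400,300))]),np.pad(cv2.resize(im2[200:400,230:430],(300,300)),((0,0),(0,500),(0,0)))]))
rows(place('c',-.031,z=.033))
E
```

```text
25.7 [ 0.279   0.1094  2.2031 -0.4662  1.0565  0.6652] [0.4304 0.0077 0.0623] [-0.8266 -0.9484 -0.5333] 0.42739785055689655
((np.float64(0.4321), np.float64(0.016), np.float64(0.033)), -96.3, 25) [0.043, 0.0001, -0.0203, 0.0019, -0.0, -0.001] rows>= 1.0
```

View pics/w9.png

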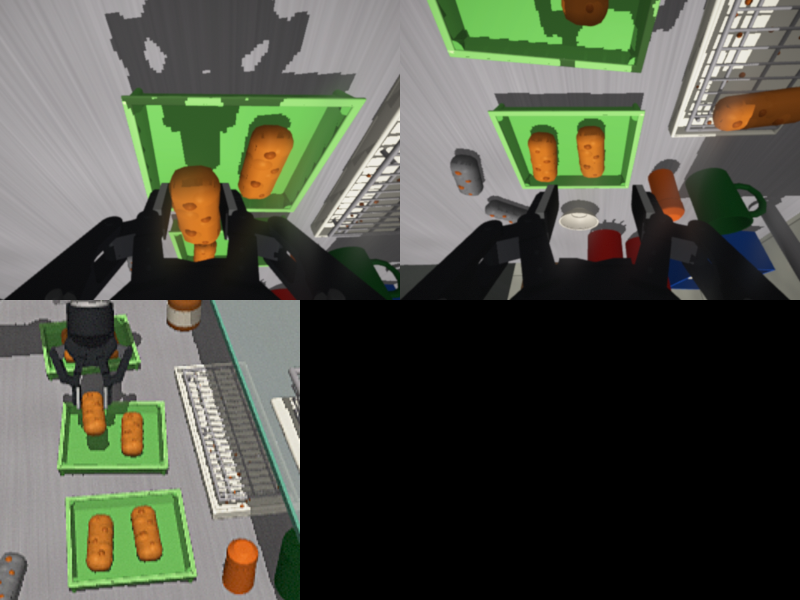

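Dish b (right panel) holds two flat at (543,157) and (591,152). The left panel shows the fourth over the near half of dish c, with the first at (265,160). I'll set it down 3 mm further from that one and open less on release.

Call:
jog_arm([
  [0.02,-0.0015,-0.0095,0.001,0,0,0],
  [0.034,-0.003,-0.016,0.002,0,0,0],
  [0.04,-0.003,-0.0189,0.002,0,0,0],
  [0.0428,-0.003,-0.0202,0.002,0,0,0],
  [0.045,-0.003,-0.0212,0.002,0,0,0],
  [0.045,-0.003,-0.0212,0.002,0,0,0],
])

```text
time: 26.4
tool_pos: [0.4287, 0.0085, 0.015]
tcp_rot: [0.943, 0.842, -1.478]
wrist_force: [-1.9, 0.1, 3.3]
width: 0.425
```

Call:
jog_arm([
  [0,0,0,0,0,0,48],
  [0,0,0,0,0,0,54],
  [0,0,0,0,0,0,54],
  [-0.015,0,0,0,0,0,54],
  [-0.04,0,0,0,0,0,54],
  [-0.08,0,0,0,0,0,54],
  [-0.12,0,0,0,0,0,60],
  [-0.17,0,0,0,0,0,60],
  [-0.2,0.0,0,0,0,0,60],
  [-0.2,0,0,0,0,0,60],
])

```text
time: 27.4
tool_pos: [0.4411, 0.0952, 0.2011]
tcp_rot: [0.951, 0.84, -1.469]
wrist_force: [1.2, -1.3, -0.6]
width: 0.599
```

```bash
python3 - <<'E'
from h import *
s=monitor.read_state();print(s['time'],tool(s)[:3,3],s['wrist_force'],s['width'])
a=imaging.read_camera("wrist");b=imaging.read_camera("side");cv2.imwrite("pics/e_side.png",b)
cv2.imwrite("pics/e.png",np.hstack([cv2.resize(a,(420,315)),cv2.resize(b[180:420,230:520],(380,315))]))
# displacement check of dishes/bystanders between first and last side picture
A=cv2.imread("pics/side0.png");h=lambda im:cv2.inRange(cv2.cvtColor(im,cv2.COLOR_BGR2HSV),(45,100,90),(75,255,255))
for n,(y0,y1,x0,x1) in dict(c=(258,322,260,345),b=(320,396,265,365)).items():
    for im in(A,b):
        ys,xs=np.where(h(im)[y0:y1,x0:x1]);print(n,np.percentile(xs,[.5,99.5])+x0,np.percentile(ys,[.5,99.5])+y0)
print(int((cv2.absdiff(A,b)[395:480,200:600].max(2)>40).sum()))
E
```

```text
27.4 [0.4411 0.0952 0.2011] [ 1.1946 -1.3441 -0.5786] 0.5987164508720874
c [269.48 340.  ] [268. 312.]
c [269.    340.615] [268. 312.]
b [274. 358.] [328. 390.]
b [274. 358.] [327. 390.]
0
```

View pics/e.png

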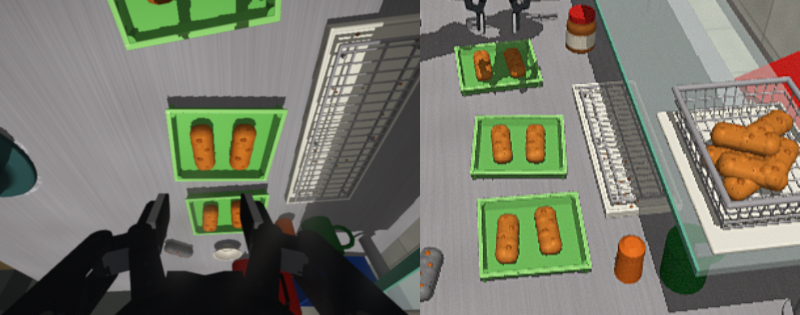

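All three dishes hold two flat, separate fritters. The rack is empty, the dishes haven't moved and the hand is clear, so I'm handing in.

```bash
python3 -c "
from workcell import finish_job;print(finish_job())"
```

```text
the job is handed in; nothing more can be done
None
```

I dealt all four fritters one at a time, in the order c, a, b, c, and handed the job in at about 27.5 s with the hand clear. I picked them under the glass with the hand tilted 25–28° and lowered each one until light contact with the dish floor (about 3–10 N) before releasing it.

**Dishes:** The last pictures show two separate fritters lying flat in each dish and an empty rack. The outlines of dishes b and c agree with the first picture to about 1 pixel.

**Bystanders:** A strip at the lower edge of the side picture, about where the saucer and one grey look-alike lie, shows no change. I only looked over the jar, shaker and mug in the pictures, and the tongs were not checked.

**Not measured, or disagreed:**
- I checked dish a for movement only by eye.
- I did not measure contact with the glass; the readings between moves showed no unexpected force.
- Heights triangulated from the scene and side cameras came out 3–10 mm low at the dish rims. I placed by contact height instead.
- The fourth fritter was gripped a few degrees askew because joint 6 was near its limit. It still lies flat in dish c.

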